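Load the planet gears into the run-in rig and start it

TASK

First slide the black lock grip on the control box fully back to its free stop, away from the steel block. Lift the grey cover off the sun gear and stand it upright on the board, off the rig. Then put every planet gear on a stud of the rig, rocking it so that its teeth mesh with the fixed sun gear and it sits flat right down on its collar. Then slide the lock fully home against the stop by the steel block, and only then press the three keys right down, one at a time, smallest first, then the middle-sized, then the largest, leaving the oilstone where it lies.

Things in the scene. Friction and masses are not known exactly. Their poses are not given: they have to be found in the camera images.
- rig: fixed round aluminium plate of the run-in rig, 160 mm diameter, 14 mm thick, with four steel studs 90 degrees apart round a fixed sun gear; origin under its centre on the board, z up (the plywood board is the work surface, its top at z = 0.125); the studs lie at 45, 135, 225 and 315 degrees from its x axis, 55 mm from its centre
- sun: fixed steel sun gear on the middle of the rig plate; it never turns. 12 teeth 30 degrees apart, one of them centred on its own +x axis (it stands at any yaw); outside diameter 68 mm, pitch radius 30 mm; origin on the plate's top face at its centre, teeth from 4 to 18 mm above it (18 to 32 mm above the board), a bolt head in its middle to 25 mm
- stud0 (a point): seat of a stud: point on the stud's axis at the top of its collar, 18 mm above the board, where the underside of a seated gear rests; the stud is 13.5 mm in diameter and rises 24 mm above this point, its last 4 mm tapered to 7 mm
- stud1 (a point): seat of a stud: point on the stud's axis at the top of its collar, 18 mm above the board, where the underside of a seated gear rests; the stud is 13.5 mm in diameter and rises 24 mm above this point, its last 4 mm tapered to 7 mm
- stud2 (a point): seat of a stud: point on the stud's axis at the top of its collar, 18 mm above the board, where the underside of a seated gear rests; the stud is 13.5 mm in diameter and rises 24 mm above this point, its last 4 mm tapered to 7 mm
- stud3 (a point): seat of a stud: point on the stud's axis at the top of its collar, 18 mm above the board, where the underside of a seated gear rests; the stud is 13.5 mm in diameter and rises 24 mm above this point, its last 4 mm tapered to 7 mm
- gear0: steel planet gear, 0.25 kg (3 or 4 alike): teeth at the bottom, 58 mm outside diameter, 14 mm thick; above them a round hub, 30 mm diameter, up to 46 mm from the underside; 16 mm through bore. 10 teeth 36 degrees apart, one centred on its own +x axis; pitch radius 25 mm. Origin: centre of the underside, z up. In mesh it has 4 degrees of play either way; out of phase it rests 14 mm too high
- gear1: steel planet gear, 0.25 kg (3 or 4 alike): teeth at the bottom, 58 mm outside diameter, 14 mm thick; above them a round hub, 30 mm diameter, up to 46 mm from the underside; 16 mm through bore. 10 teeth 36 degrees apart, one centred on its own +x axis; pitch radius 25 mm. Origin: centre of the underside, z up. In mesh it has 4 degrees of play either way; out of phase it rests 14 mm too high
- gear2: steel planet gear, 0.25 kg (3 or 4 alike): teeth at the bottom, 58 mm outside diameter, 14 mm thick; above them a round hub, 30 mm diameter, up to 46 mm from the underside; 16 mm through bore. 10 teeth 36 degrees apart, one centred on its own +x axis; pitch radius 25 mm. Origin: centre of the underside, z up. In mesh it has 4 degrees of play either way; out of phase it rests 14 mm too high
- gear3: steel planet gear, 0.25 kg (3 or 4 alike): teeth at the bottom, 58 mm outside diameter, 14 mm thick; above them a round hub, 30 mm diameter, up to 46 mm from the underside; 16 mm through bore. 10 teeth 36 degrees apart, one centred on its own +x axis; pitch radius 25 mm. Origin: centre of the underside, z up. In mesh it has 4 degrees of play either way; out of phase it rests 14 mm too high
- panel: fixed grey control box, 112 (x) x 165 (y) x 28 mm high; origin under its centre on the board; the lock slide's track runs along its y axis, 27 mm to +x of its centre, the row of three round keys lies 28 mm to -x, 48 mm apart; a 20 mm high steel stop block stands on the box at the +y end of the track
- lock (a joint): travel of the lock slide in m: 0 = fully at the free stop (-y end of the track, away from the steel block), 0.080 = fully home at the locked stop (+y end, by the steel block); it moves along the panel's +y, stays where left, about 1.5 N of friction
- lock_top (a point): top centre of the black grip of the lock slide; the grip is 28 mm (panel x) by 20 mm (panel y), 40 mm high, on a 14 mm high track
- key_small (a joint): how far the smallest key is pressed, in m: 0 released, 0.006 fully down; spring key, about 1.5 N to start and 5 N fully down
- key_small_top (a point): centre of the top face of the smallest key (grey, 18 mm diameter, in a black round housing 34 mm across, its rim 10 mm below the top of the key); the three keys change places from start to start
- key_medium (a joint): how far the middle-sized key is pressed, in m: 0 released, 0.006 fully down; spring key, about 1.5 N to start and 5 N fully down
- key_medium_top (a point): centre of the top face of the middle-sized key (grey, 26 mm diameter, in a black round housing 42 mm across, its rim 10 mm below the top of the key); the three keys change places from start to start
- key_large (a joint): how far the largest key is pressed, in m: 0 released, 0.006 fully down; spring key, about 1.5 N to start and 5 N fully down
- key_large_top (a point): centre of the top face of the largest key (grey, 34 mm diameter, in a black round housing 50 mm across, its rim 10 mm below the top of the key); the three keys change places from start to start
- oilstone: bystander: two-tone oilstone, 42 x 125 x 22 mm, lying flat between the gears and the rig; origin under its centre, its longer side along its y axis
- cover: loose grey dust cover that stands over the sun gear at the start: an upside-down cup, 78 mm outside diameter, 72 mm inside, closed top 31 mm above its rim, on it a round knob 26 mm in diameter that reaches to 61 mm; origin at the centre of its lower rim, z up; 0.12 kg; at the start its rim stands on the rig plate, 14 mm above the board

How it is judged (in metres and radians):
On the way, in this order (a step that is already met when the one before it is completed fails the run):
1. the lock is slid to its free stop (value of joint lock below 0.005 m), for 0.2 s.
2. every planet gear present sits on a stud, meshed and fully down ((horizontal distance between gear0 and stud0 below 0.004 m or horizontal distance between gear0 and stud1 below 0.004 m or horizontal distance between gear0 and stud2 below 0.004 m or horizontal distance between gear0 and stud3 below 0.004 m) and z of each of gear0, gear1, gear2, gear3 in the frame of rig below 0.021 m and angle between each of gear0, gear1, gear2, gear3's own z axis and vertical below 0.06 rad and (horizontal distance between gear1 and stud0 below 0.004 m or horizontal distance between gear1 and stud1 below 0.004 m or horizontal distance between gear1 and stud2 below 0.004 m or horizontal distance between gear1 and stud3 below 0.004 m) and (horizontal distance between gear2 and stud0 below 0.004 m or horizontal distance between gear2 and stud1 below 0.004 m or horizontal distance between gear2 and stud2 below 0.004 m or horizontal distance between gear2 and stud3 below 0.004 m) and (horizontal distance between gear3 and stud0 below 0.004 m or horizontal distance between gear3 and stud1 below 0.004 m or horizontal distance between gear3 and stud2 below 0.004 m or horizontal distance between gear3 and stud3 below 0.004 m)), for 0.2 s.
3. the lock is slid home to its locked stop (value of joint lock above 0.075 m), for 0.2 s.
4. the smallest key is pressed (value of joint key_small above 0.004 m), for 0.05 s.
5. the middle-sized key is pressed (value of joint key_medium above 0.004 m), for 0.05 s.
6. the largest key is pressed (value of joint key_large above 0.004 m), for 0.05 s.
At the end, for the whole second after the job is handed in: cover upright on the board (rim within 4 mm, 0.06 rad); every gear present on a stud (within 4 mm of its axis), upright (0.06 rad), fully down (within 3 mm); all at rest; lock within 5 mm of its locked stop; keys released (all of step 2 and z of cover in the frame of rig below 0.004 m and angle between cover's own z axis and vertical below 0.06 rad and linear speed of each of cover, gear0, gear1, gear2, gear3 below 0.02 m/s and value of joint lock above 0.075 m and value of joint each of key_small, key_medium, key_large below 0.002 m); the robot touches nothing.
It fails at once if a key is pressed while the lock is not home (value of joint lock below 0.07 m and value of joint any of key_small, key_medium, key_large above 0.003 m).
It fails at once if two keys are pressed at once (value of joint each of key_small, key_medium above 0.003 m or value of joint each of key_small, key_large above 0.003 m or value of joint each of key_medium, key_large above 0.003 m).
It fails at once if the oilstone is moved more than 5 cm (distance of oilstone from where it was at the start of the episode above 0.05 m).
Of gear0, gear1, gear2, gear3 only 3 to 4 are there at a start; the rules pass over those that are not, and their reading is None.
At some moment in a run one of gear0, gear1, gear2, gear3 may be knocked a few centimetres aside while the robot is not near it.
It also fails if it takes over 210 s, if anything falls off the work surface, if the arm or the gripper's body presses on something with over 40 N, if the wrist force passes 120 N, or if a joint passes its speed limit or range.

ROBOT

A 6-joint arm with a two-finger parallel gripper is mounted at the origin on a cart in front of the work surface, level with it; the furniture and walls round the work are solid. World frame = base frame: x ahead of the robot, y to its left, z up, the work surface at z = 0. Lengths are in mm, angles in rad, forces in N, time in s.
With the tool pointing down it reaches from about 275 to 1000 mm from the base axis. Payload 8.4 kg.
Tool frame: the origin (TCP) lies on the centre line of the jaws, within the pads' length; the fingertips stand 25 mm ahead of it and the grasp point (between the pads) lies 6 mm ahead of it; z points along the fingers, y is the line along which they close (so a half turn about z gives the same grasp; the last joint's range is limited). The gripper opens to 85 mm and grips with 20 to 120 N. Pads are 22 mm wide; open, the fingers measure 114 mm over their backs; the gripper's body (76 mm by 85 mm) begins 54 mm behind the grasp point. The pads swing forward as they close: fully open they stand 13 mm farther back than shut.
Start: joints at [-1.151, 0.353, 1.633, -0, 1.155, -0.002], TCP at [255.876, -570.224, 256.281] pointing down, gripper open.
Joint ranges: [-2.63, 2.63], [-0.92, 2.1], [0.06, 2.66], [-1.3, 4.44], [0, 2.69], [-3.02, 3.02]. Speed limits (rad/s): [2.22, 2.22, 2.79, 3.14, 3.14, 3.14].

INTERFACE

Orientations are given as [roll, pitch, yaw] about the fixed x, y, z axes, in that order (R = Rz(yaw) Ry(pitch) Rx(roll)).
In Python, from rig import r gives the robot as it stands.
- The arm moves only by the shell command python3 -m jog 'ROWS' [FORCE]. ROWS is JSON, a list of rows, each a list of 3 entries, a list of its own where there are three numbers: the turn, a rotation vector about the tool's x, y, z in rad, then the shift along the tool's x, y, z in m, then the opening, from -1 (shut) to 1 (fully open). In form: [[[rx, ry, rz], [x, y, z], gripper], ...]. A call has 1 to 12 rows; each row shifts and turns the commanded pose from where the row before left it, along the tool's axes as they then stand; what a row does not reach is not made up. A row lasts 1/10 s, in which the tool goes at most 50 mm and 8.59 degrees, less where a joint would pass 70% of its speed; a pose out of reach is approached as far as the arm can. A call with a gripper value outside its range is refused whole. The fingers move at their own pace and stop on an object; FORCE is the grip in N (left out, the last holds). Time passes only in rows, so rows that do not move let the fingers close. It gives the time, the measured TCP pose, the force, the opening and the grip force at its end, in the units of the state.
- r.sense(): the state, without advancing time (a new reading comes with each control period).
- r.grab_frame(name): name is "scene" or "top" or "wrist"; returns the picture (420x560x3 uint8, red, green, blue); there is no depth.
- r.camera_params(name): a dict with "fx", "fy", "cx", "cy" (pixels), "rvec" (rotation vector, rad) and "tvec" (3), from world to camera coordinates, as OpenCV has them; the wrist camera has in their place "hand_eye" (4x4, takes a point from camera to tool coordinates, whose origin is the TCP and whose axes are the flange's). Camera axes: x right, y down, z forward; pixel columns grow to the right and rows downward; lengths in mm; the calibration is good to about 2 mm. A picture is of the moment at which its call begins: read the wrist's pose just before it. camera_params takes no time and is no camera call.
- r.sign_off(): hands the job in; it is judged then, once.
The state is a dict: "clock": time; "qpos": joint angles; "qvel": joint speeds; "joint_efforts": joint torques, N m; "eef_pos": TCP position; "tcp_rot": TCP orientation; "contact_force": force on the tool from outside, world axes, zero at the start; "wrist_torque": the same for the moment, N m; "opening": opening from 0.0 (shut) to 1.0 (fully open); "grasp_force": force on a finger pad.
Only numpy, scipy, OpenCV 4.12 (cv2) and the standard library are available. Lean on these libraries where they do the work, as an engineer would, in place of code of your own. Each camera call takes 0.05 s, during which the arm holds its last target. There are 200 camera calls.

## Working session

There is one attempt and no reset: what is moved stays moved. The work goes in short steps, Python scripts to look and compute and a shell command to move; the robot and the scene stay as the last step left them, time stands still between calls to the robot, and variables do not carry over. Pictures are saved under pics/ and viewed, at most 14 in all, crops included, and the job is handed in when it is done.

```bash
ls; mkdir -p pics; python3 - <<'E'
from rig import r
import cv2
s=r.sense();print(s)
for n in("scene","top","wrist"):
    cv2.imwrite(f"pics/{n}0.png",r.grab_frame(n)[:,:,::-1]);print(n,r.camera_params(n))
E
```

```text
pics
{'clock': 0.0, 'qpos': array([-1.15142782e+00,  3.53677790e-01,  1.63415570e+00,  5.99768048e-06,
        1.15523889e+00, -2.42236296e-03]), 'qvel': array([ 0.00076988, -0.00031048,  0.00057751,  0.00036577,  0.00054222,
       -0.00164509]), 'joint_efforts': array([ 9.20646089e-04, -6.05241323e+01, -3.42062581e+01,  2.44154307e-04,
        9.43298161e-03, -1.47517045e-05]), 'eef_pos': array([ 255.67046729, -569.80150012,  255.53393568]), 'tcp_rot': array([-3.14011294e+00, -9.06807008e-06,  4.21788441e-01]), 'contact_force': array([-0.48799523,  0.23870727,  0.18773209]), 'wrist_torque': array([-0.04121864,  0.02423181, -0.01721531]), 'grasp_force': 0.0, 'opening': 1.0002549269670478}
scene {'fx': 428.1086572939802, 'fy': 428.1086572939802, 'cx': 284.2682497841734, 'cy': 207.94364370658235, 'rvec': array([ 0.64935111, -2.43995225,  1.3556695 ]), 'tvec': array([420.65792939, 349.64201665, 644.76300408])}
top {'fx': 467.4860878101132, 'fy': 467.4860878101132, 'cx': 281.4428132119822, 'cy': 211.3786740936661, 'rvec': array([ 2.22669432, -2.17164211,  0.08781599]), 'tvec': array([-120.78563648,  543.10442028, 1029.24137854])}
wrist {'fx': 313.0120626360105, 'fy': 313.0120626360105, 'cx': 280.36250298903076, 'cy': 205.2019711891562, 'hand_eye': array([[-3.60009353e-04, -9.46494694e-01, -3.22719172e-01,
         8.28407437e+01],
       [ 9.99999933e-01, -3.20199156e-04, -1.76446059e-04,
         1.61833265e-01],
       [ 6.36708526e-05, -3.22719214e-01,  9.46494746e-01,
        -1.17450263e+02],
       [ 0.00000000e+00,  0.00000000e+00,  0.00000000e+00,
         1.00000000e+00]])}
```

View pics/top0.png

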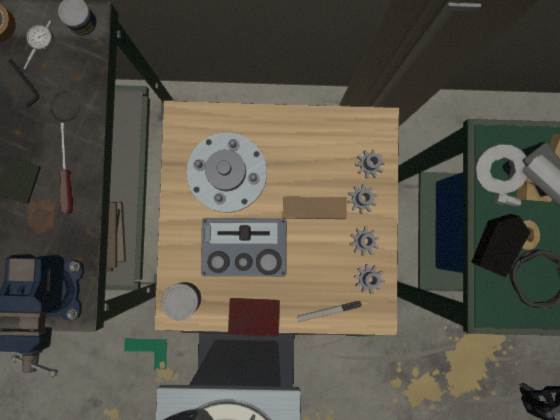

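View pics/scene0.png

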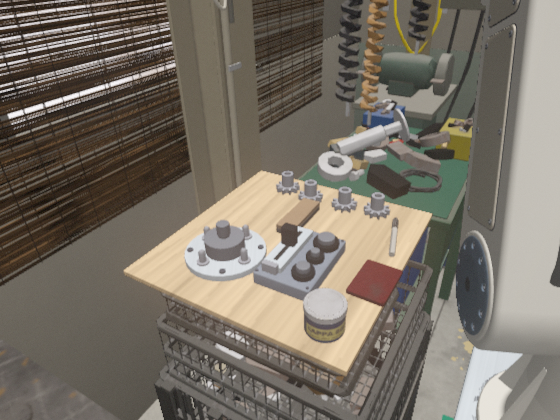

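The top view shows the rig at (227,172) with its cover, panel at (244,246), oilstone at (314,207), and four gears near x≈365 at rows 163/199/241/278. The scene view shows the same. Now helpers and enlarged crops.

```bash
cat > h.py <<'E'
from rig import r
import numpy as np, cv2
from scipy.spatial.transform import Rotation as R
def cam(n, s=None):
    p=r.camera_params(n);K=np.array([[p['fx'],0,p['cx']],[0,p['fy'],p['cy']],[0,0,1]])
    if n=='wrist':
        s=s or r.sense()
        T=np.eye(4);T[:3,:3]=R.from_euler('xyz',s['tcp_rot']).as_matrix();T[:3,3]=s['eef_pos']
        M=T@p['hand_eye'];return K,M[:3,:3],M[:3,3]
    Rw=R.from_rotvec(p['rvec']).as_matrix();return K,Rw.T,-Rw.T@p['tvec']
def ray(c,uv):
    K,Rc,t=c;d=Rc@np.linalg.inv(K)@np.array([*uv,1.]);return t,d/np.linalg.norm(d)
def onz(c,uv,z):
    o,d=ray(c,uv);return o+d*(z-o[2])/d[2]
def tri(c1,uv1,c2,uv2):
    A=np.zeros((3,3));b=np.zeros(3)
    L=[ray(c1,uv1),ray(c2,uv2)]
    for o,d in L:
        P=np.eye(3)-np.outer(d,d);A+=P;b+=P@o
    x=np.linalg.solve(A,b);return x,[np.linalg.norm((np.eye(3)-np.outer(d,d))@(x-o)) for o,d in L]
def proj(c,X):
    K,Rc,t=c;p=K@(Rc.T@(np.asarray(X,float)-t));return p[:2]/p[2]
def snap(n,name):
    s=r.sense();im=r.grab_frame(n)[:,:,::-1].copy();cv2.imwrite(f'pics/{name}.png',im);return im,cam(n,s),s
E
python3 - <<'E'
from h import *
t=cv2.imread('pics/top0.png');s=cv2.imread('pics/scene0.png')
a=cv2.resize(t[95:335,150:410],None,fx=2.3,fy=2.3,interpolation=cv2.INTER_CUBIC)
cv2.imwrite('pics/t1.png',a)
cv2.imwrite('pics/s1.png',cv2.resize(s[165:345,140:440],None,fx=2.6,fy=2.6,interpolation=cv2.INTER_CUBIC))
ct=cam('top')
for z in(0,125):
  for uv in((162,101),(398,108),(397,334),(156,330)):print(z,uv,onz(ct,uv,z).round())
E
```

```text
0 (162, 101) [794. 173.   0.]
0 (398, 108) [ 794. -372.    0.]
0 (397, 334) [ 277. -374.    0.]
0 (156, 330) [275. 166.   0.]
125 (162, 101) [757. 143. 125.]
125 (398, 108) [ 757. -339.  125.]
125 (397, 334) [ 301. -341.  125.]
125 (156, 330) [299. 136. 125.]
```

View pics/t1.png

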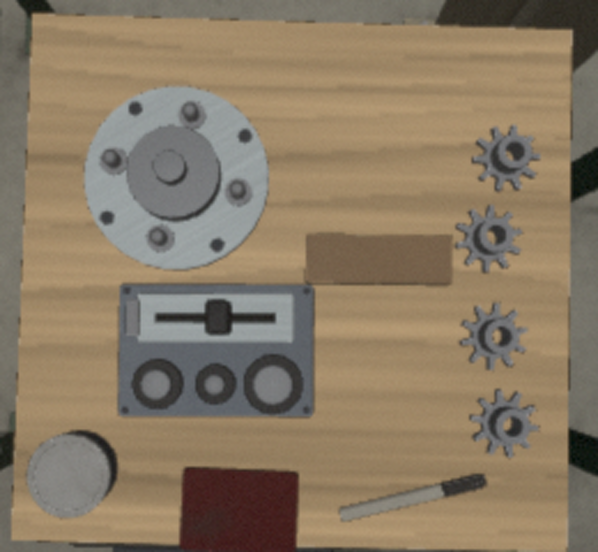

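View pics/s1.png

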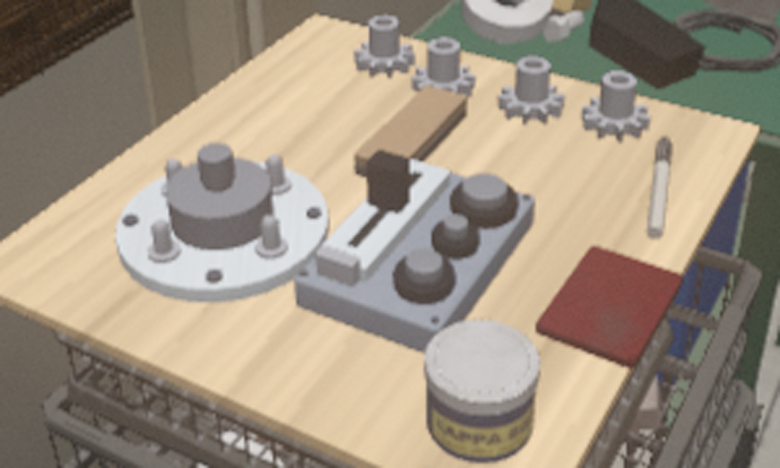

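The crops show the lock grip mid-track at top crop (218,316), steel block at the left (+y) end (131,318), and keys left to right medium, small, large (157/215/273, 384). Four gears are present, cover over the sun.

```bash
python3 - <<'E'
from h import *
ct,cs=cam('top'),cam('scene')
P=dict(c1=((572,30),(315,15)),c2=((568,548),(757,127)),g1=((515,151),(383,20)),g2=((494,236),(443,45)),g3=((498,336),(533,64)),g4=((511,426),(619,78)),
knob=((170,165),(216,150)),lock=((218,315),(390,157)),sA=((192,110),(173,165)),sB=((113,156),(162,225)),sC=((160,235),(270,222)),sD=((238,187),(275,160)),
ks=((215,384),(457,222)),kl=((273,384),(485,188)),km=((157,384),(424,262)))
for k,(a,b) in P.items():
    a=(149.7+a[0]/2.3,94.7+a[1]/2.3);b=(139.7+b[0]/2.6,164.7+b[1]/2.6)
    x,e=tri(ct,a,cs,b);print(k,x.round(1),np.round(e,1))
E
```

```text
c1 [ 758.6 -339.5  124.1] [0.3 0.3]
c2 [ 303.  -340.6  122.8] [0.2 0.2]
g1 [ 639.9 -279.2  173.4] [0.6 0.6]
g2 [ 568.1 -262.6  172.9] [0.7 0.7]
g3 [ 484.1 -267.4  173.2] [0.4 0.4]
g4 [ 410.5 -279.   173.4] [0.2 0.2]
knob [615.2   5.2 200.9] [0.2 0.2]
lock [494.7 -37.7 208.3] [0.8 0.8]
sA [669.4  -7.  162.6] [0.9 0.9]
sB [627.6  57.5 163.1] [0.1 0.1]
sC [562.3  16.2 162.2] [0.3 0.3]
sD [603.7 -48.4 164.1] [0.3 0.3]
ks [439.1 -34.5 173.7] [0.2 0.2]
kl [440.3 -82.  172.5] [0.1 0.1]
km [438.5  13.5 172.6] [0.4 0.4]
```

```bash
python3 -m jog '[[[0,0,0.14],[0,0,0],0.2],[[0,0,0.14],[0,0,0],0.2],[[0,0,0.14],[0,0,0],0.2],[[0,0,0],[0.02,-0.035,0],0.2],[[0,0,0],[0.02,-0.035,0],0.2],[[0,0,0],[0.02,-0.035,0],0.2],[[0,0,0],[0.02,-0.035,0],0.2],[[0,0,0],[0.02,-0.035,0],0.2],[[0,0,0],[0.02,-0.035,0],0.2]]' 30; python3 -m jog '[[[0,0,0],[0.02,-0.045,0],0.2],[[0,0,0],[0.02,-0.045,0],0.2],[[0,0,0],[0.02,-0.045,0],0.2],[[0,0,0],[0.02,-0.045,0],0.2],[[0,0,0],[0.02,-0.045,0],0.2],[[0,0,0],[0.02,-0.045,0],0.2],[[0,0,0],[0,-0.045,0],0.2],[[0,0,0],[0,0,0],0.2],[[0,0,0],[0,0,0],0.2]]'
```

```text
clock: 1.05
eef_pos: [375.9, -358.5, 256.2]
tcp_rot: [-3.141, 0.0, 0.002]
contact_force: [0.5, -0.8, 0.1]
opening: 0.599
grasp_force: 0.0
clock: 1.95
eef_pos: [494.8, -43.9, 256.1]
tcp_rot: [3.141, 0.0, 0.005]
contact_force: [-0.4, -0.1, -0.2]
opening: 0.601
grasp_force: 0.0
```

```bash
python3 -m jog '[[[0,0,0],[0,-0.006,0.02],0.2],[[0,0,0],[0,0,0.02],0.2],[[0,0,0],[0,0,0.011],0.2],[[0,0,0],[0,0,0],-0.8],[[0,0,0],[0,0,0],-0.8],[[0,0,0],[0,0,0],-0.8],[[0,0,0],[0,0,0],-0.8],[[0,0,0],[0,0,0],-0.8],[[0,0,0],[0,0,0],-0.8]]' 30
```

```text
clock: 2.85
eef_pos: [495.1, -38.9, 205.8]
tcp_rot: [3.141, -0.001, 0.002]
contact_force: [-1.3, -1.4, 3.4]
opening: 0.235
grasp_force: 32.0
```

```bash
python3 -m jog '[[[0,0,0],[0,0.008,0],-0.8],[[0,0,0],[0,0.008,0],-0.8],[[0,0,0],[0,0.008,0],-0.8],[[0,0,0],[0,0.006,0],-0.8],[[0,0,0],[0,0,0],-0.8]]'; python3 -m jog '[[[0,0,0],[0,0.004,0],-0.8],[[0,0,0],[0,0,0],-0.8]]'; python3 -m jog '[[[0,0,0],[0,0.003,0],-0.8],[[0,0,0],[0,0,0],-0.8]]'
```

```text
clock: 3.35
eef_pos: [495.7, -70.1, 205.8]
tcp_rot: [3.141, -0.002, 0.001]
contact_force: [0.1, -1.9, 5.7]
opening: 0.231
grasp_force: 32.6
clock: 3.55
eef_pos: [495.7, -72.7, 205.8]
tcp_rot: [-3.14, -0.002, 0.001]
contact_force: [-0.3, 6.5, 6.0]
opening: 0.228
grasp_force: 32.8
clock: 3.75
eef_pos: [495.8, -73.2, 205.8]
tcp_rot: [-3.135, -0.002, -0.0]
contact_force: [0.9, 21.1, 7.7]
opening: 0.228
grasp_force: 33.5
```

```bash
python3 -m jog '[[[0,0,0],[0,-0.004,0],-0.8],[[0,0,0],[0,0,0],0.2],[[0,0,0],[0,0,0],0.2],[[0,0,0],[0,0,0],0.2],[[0,0,0],[0,0,-0.03],0.2],[[0,0,0],[0,0,-0.03],0.2],[[0,0,0],[0.04,-0.026,0],0.2],[[0,0,0],[0.04,-0.026,0],0.2],[[0,0,0],[0.04,-0.026,0],0.2],[[0,0,0],[0,0,0],0.2]]'; python3 - <<'E'
from h import *
im,c,s=snap('top','t2');print(s['eef_pos'],s['opening'],s['contact_force'])
cv2.imwrite('pics/w2.png',np.hstack([snap('wrist','w2a')[0][::2,::2], im[130:340,150:410]]))
E
```

```text
clock: 4.75
eef_pos: [618.9, 8.9, 264.8]
tcp_rot: [-3.141, -0.002, 0.004]
contact_force: [0.3, -0.6, 0.2]
opening: 0.602
grasp_force: 0.0
[618.8797868    8.89287911 264.7647505 ] 0.6015059462505741 [ 0.27513943 -0.6352711   0.17843131]
```

View pics/w2.png

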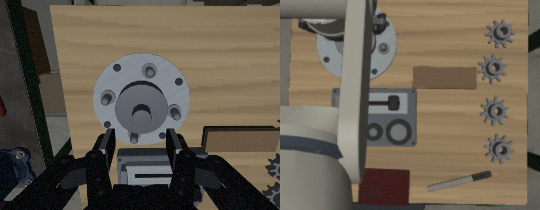

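The picture shows the lock grip at the right (free) end of its track, at about (393,101). The cover knob stands at (143,112) in the wrist half, between the fingers. Gripping the cover next.

```bash
python3 -m jog '[[[0,0,0],[-0.0035,0.004,0.02],0.2],[[0,0,0],[0,0,0.02],0.2],[[0,0,0],[0,0,0.02],0.2],[[0,0,0],[0,0,0.006],0.2],[[0,0,0],[0,0,0],-0.7],[[0,0,0],[0,0,0],-0.7],[[0,0,0],[0,0,0],-0.7],[[0,0,0],[0,0,0],-0.7],[[0,0,0],[0,0,0],-0.7],[[0,0,0],[0,0,0],-0.7]]' 30;  python3 -m jog '[[[0,0,0],[0,0,-0.02],-0.7],[[0,0,0],[0,0,-0.03],-0.7],[[0,0,0],[0,0,-0.03],-0.7],[[0,0,0],[0.018,0.04,0],-0.7],[[0,0,0],[0.018,0.04,0],-0.7],[[0,0,0],[0.018,0.04,0],-0.7],[[0,0,0],[0.018,0.04,0],-0.7],[[0,0,0],[0,0,0.03],-0.7],[[0,0,0],[0,0,0],-0.7]]'
```

```text
clock: 5.85
eef_pos: [611.2, 3.9, 200.5]
tcp_rot: [-3.139, -0.0, 0.001]
contact_force: [-2.4, 7.4, 0.4]
opening: 0.293
grasp_force: 30.0
clock: 6.75
eef_pos: [681.8, -158.5, 246.5]
tcp_rot: [-3.14, 0.005, -0.0]
contact_force: [-1.6, -0.3, -1.6]
opening: 0.289
grasp_force: 30.4
```

```bash
python3 -m jog '[[[0,0,0],[0,0,0.03],-0.7],[[0,0,0],[0,0,0.02],-0.7],[[0,0,0],[0,0,0.008],-0.7],[[0,0,0],[0,0,0],-0.7],[[0,0,0],[0,0,0],-0.7]]'; python3 -m jog '[[[0,0,0],[0,0,0.002],-0.7],[[0,0,0],[0,0,0],-0.7]]'
```

```text
clock: 7.25
eef_pos: [684.3, -157.1, 193.0]
tcp_rot: [3.141, -0.002, 0.002]
contact_force: [-0.5, -0.3, -1.1]
opening: 0.29
grasp_force: 30.4
clock: 7.45
eef_pos: [684.0, -157.5, 190.3]
tcp_rot: [3.141, -0.001, 0.002]
contact_force: [-0.1, 0.1, -1.6]
opening: 0.288
grasp_force: 30.4
```

```bash
python3 -m jog '[[[0,0,0],[0,0,0.003],-0.7],[[0,0,0],[0,0,0],-0.7],[[0,0,0],[0,0,0],-0.7]]'; python3 -m jog '[[[0,0,0],[0,0,0.001],-0.7],[[0,0,0],[0,0,0],-0.7],[[0,0,0],[0,0,0],-0.7]]'
```

```text
clock: 7.75
eef_pos: [683.6, -157.5, 186.3]
tcp_rot: [-3.142, 0.0, 0.002]
contact_force: [0.7, 1.4, 0.3]
opening: 0.29
grasp_force: 30.4
clock: 8.05
eef_pos: [683.7, -157.4, 186.1]
tcp_rot: [-3.142, -0.0, 0.002]
contact_force: [-2.8, 1.8, 5.0]
opening: 0.293
grasp_force: 30.9
```

```bash
python3 -m jog '[[[0,0,0],[0,0,-0.001],0.3],[[0,0,0],[0,0,0],0.3],[[0,0,0],[0,0,0],0.3],[[0,0,0],[0,0,0],0.3],[[0,0,0],[0,0,-0.03],0.3],[[0,0,0],[0,0,-0.04],0.3],[[0,0,0],[-0.017,-0.04,0],1],[[0,0,0],[-0.017,-0.04,0],1],[[0,0,0],[-0.017,-0.04,0],1],[[0,0,0],[-0.017,-0.04,0],1],[[0,0,0],[0,0,0],1],[[0,0,0],[0,0,0],1]]'; python3 - <<'E'
from h import *
im,c,s=snap('wrist','w3');print(s['eef_pos'],proj(c,[616,5,157]),proj(c,[684,-157,186]))
E
```

```text
clock: 9.25
eef_pos: [615.3, 3.2, 256.6]
tcp_rot: [3.141, -0.001, 0.004]
contact_force: [-0.0, 0.8, 0.4]
opening: 0.999
grasp_force: 0.0
[615.27146399   3.21206203 256.55794858] [277.62171376 215.74306305] [554.65751713 125.20599364]
```

View pics/w3.png

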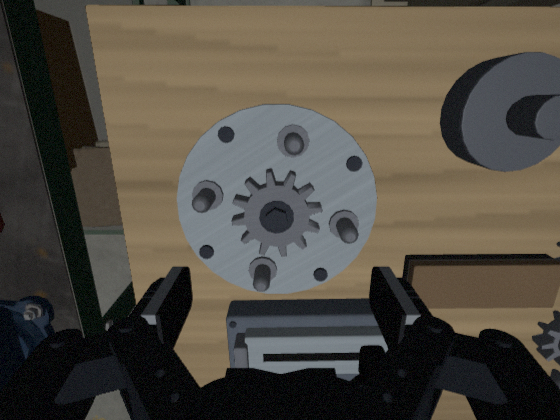

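The wrist view shows the open sun gear at (276,214), four studs at (293,142), (204,200), (347,230), (262,277), and the cover standing on the board at about (505,110). Now I measure sun phase and plate centre.

```bash
cat > sun.py <<'E'
from h import *
im=cv2.imread('pics/w3.png');p=r.camera_params('wrist')
s=r.sense();c=cam('wrist',s)
hsv=cv2.cvtColor(im,cv2.COLOR_BGR2HSV)
m=((hsv[...,1]<45)&(hsv[...,2]>120)).astype(np.uint8);m=cv2.morphologyEx(m,cv2.MORPH_OPEN,np.ones((3,3)))
n,l,st,_=cv2.connectedComponentsWithStats(m);
k=l[170,260+0] if l[170,260] else 1+np.argmax(st[1:,4])
cnt=max(cv2.findContours((l==k).astype(np.uint8),cv2.RETR_EXTERNAL,cv2.CHAIN_APPROX_NONE)[0],key=len)
e=cv2.fitEllipse(cv2.convexHull(cnt));print('plate',e,onz(c,e[0],139).round(1))
g=cv2.GaussianBlur(cv2.cvtColor(im,cv2.COLOR_BGR2GRAY),(3,3),0).astype(np.float32)
# sun outline at z=157
sm=((g<118)&(np.hypot(*(np.indices(g.shape)-np.array([215,277])[:,None,None]))<52)).astype(np.uint8)
n,l,st,_=cv2.connectedComponentsWithStats(sm);k=l[205,255] or 1+np.argmax(st[1:,4])
cnt=max(cv2.findContours((l==k).astype(np.uint8),0,cv2.CHAIN_APPROX_NONE)[0],key=len)
W=np.array([onz(c,q,157)[:2] for q in cnt[:,0].astype(float)])
(x,y),rad=cv2.minEnclosingCircle(W.astype(np.float32));print('sun circ',x,y,rad)
for C in((x,y),(615.8,4.6)):
  for rr in(29,31,32.5):
    a=np.radians(np.arange(0,360,.5))
    uv=np.array([proj(c,[C[0]+rr*np.cos(t),C[1]+rr*np.sin(t),157]) for t in a],np.float32)
    v=-cv2.remap(g,uv[:,0].reshape(1,-1),uv[:,1].reshape(1,-1),cv2.INTER_LINEAR)[0]
    F=np.sum(v*np.exp(-12j*a));print(rr,'phase deg mod30',np.degrees(-np.angle(F)/-1*-1)/12*1 if 0 else (np.degrees(np.angle(np.conj(F)))/12)%30,abs(F)/len(a))
for uv in((293,139),(203,203),(348,236),(262,283)):print('stud top',onz(c,uv,167).round(1))
E
python3 sun.py
```

```text
plate ((276.294677734375, 198.90628051757812), (189.41224670410156, 199.60438537597656), 92.80846405029297) [623.8   5.3 139. ]
sun circ 613.5269775390625 6.456488609313965 39.67963409423828
29 phase deg mod30 24.689487008774172 5.975447262944299
31 phase deg mod30 23.733905473207972 2.9356179341127278
32.5 phase deg mod30 20.05936141492507 2.7062700916557856
29 phase deg mod30 8.02260441873681 5.22309197935739
31 phase deg mod30 8.838607288776974 7.249337603516046
32.5 phase deg mod30 8.814589601183823 8.24265257216756
stud top [673.7  -6.  167. ]
stud top [629.6  56.  167. ]
stud top [604.7 -46.8 167. ]
stud top [565.4  16.  167. ]
```

```bash
python3 - <<'E'
from h import *
c=cam('wrist');im=cv2.imread('pics/w3.png');k=3.6
b=cv2.resize(im[95:305,170:385],None,fx=3.6,fy=2.8,interpolation=cv2.INTER_CUBIC)
b=cv2.resize(im[95:305,170:385],None,fx=2.8,fy=2.8,interpolation=cv2.INTER_CUBIC);b=cv2.convertScaleAbs(b,alpha=1.3)
for z,R0,col in((139,80,(0,0,255)),(157,34,(0,255,0))):
    for a in np.radians(np.arange(0,360,3)):
        q=(proj(c,[616+R0*np.cos(a),5+R0*np.sin(a),z])-[170,95]+.5)*2.8
        cv2.circle(b,tuple(int(v) for v in q),1,col,-1)
cv2.imwrite('pics/w3z.png',b)
E
```

```text
(no output)
```

View pics/w3z.png

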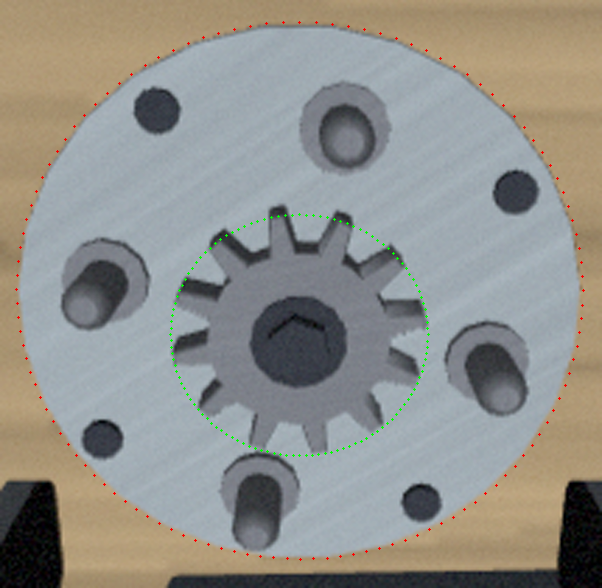

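The overlay matches: rig centre (616,5), sun tooth at ≈8.8°; stud tips at zoom pixels (347,143), (88,306), (503,390), (257,528). Next I look at the gears.

```bash
python3 -m jog '[[[0,0,0],[0,0.039,0],1],[[0,0,0],[0,0.039,0],1],[[0,0,0],[0,0.039,0],1],[[0,0,0],[0,0.039,0],1],[[0,0,0],[0,0.039,0],1],[[0,0,0],[0,0.039,0],1],[[0,0,0],[-0.01,0.039,0],1],[[0,0,0],[0,0,0],1],[[0,0,0],[0,0,0],1]]' >/dev/null; python3 - <<'E'
from h import *
import pickle
im,c,s=snap('wrist','gA');pickle.dump(c,open('gA.pkl','wb'));print(s['eef_pos'],s['tcp_rot'])
E
python3 -m jog '[[[0,0,0],[-0.04,0,0],1],[[0,0,0],[-0.04,0,0],1],[[0,0,0],[-0.04,0,0],1],[[0,0,0],[-0.04,0,0],1],[[0,0,0],[0,0,0],1],[[0,0,0],[0,0,0],1]]' >/dev/null; python3 - <<'E'
from h import *
import pickle
im,c,s=snap('wrist','gB');pickle.dump(c,open('gB.pkl','wb'));print(s['eef_pos'],s['tcp_rot'])
A=cv2.imread('pics/gA.png');cv2.imwrite('pics/gAB.png',np.hstack([A[:330,80:480],im[:330,80:480]]))
E
```

```text
[ 605.3376681  -272.66136506  255.86094066] [-3.14131134e+00  3.29467816e-04 -1.65143249e-03]
[ 445.97567685 -270.43857173  256.91172548] [ 3.14111972e+00 -1.32036832e-03  1.82184490e-03]
```

View pics/gAB.png

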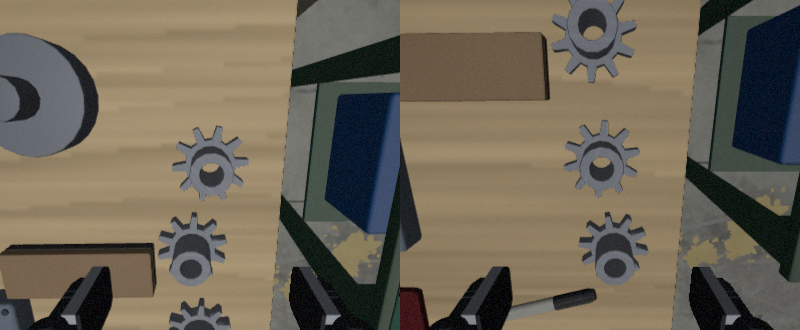

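Picture A (left) shows gears at (211,165) and (192,255), and B (right) at (595,25), (601,160), (615,250); all upright, cover standing at the left. I write the gear measuring routine and try it on these.

```bash
cat > gear.py <<'E'
from h import *
import sys,pickle
def meas(im,c,guess,verb=0):
    hsv=cv2.cvtColor(im,cv2.COLOR_BGR2HSV)
    uv=proj(c,[*guess,139]);u,v=uv
    m=((hsv[...,1]<75)).astype(np.uint8)
    n,l,st,ce=cv2.connectedComponentsWithStats(m,connectivity=4)
    sz=[i for i in range(1,n) if 1500<st[i,4]<9000]
    k=min(sz,key=lambda i:np.hypot(*(ce[i]-uv)))
    cnt=max(cv2.findContours((l==k).astype(np.uint8),0,cv2.CHAIN_APPROX_NONE)[0],key=len)
    W=np.array([onz(c,q,137)[:2] for q in cnt[:,0].astype(float)])
    (x,y),rad=cv2.minEnclosingCircle(W.astype(np.float32))
    d=W-[x,y];rr=np.hypot(*d.T);a=np.arctan2(d[:,1],d[:,0])
    ag=np.radians(np.arange(0,360,1));o=np.argsort(a)
    f=np.interp(ag,a[o],rr[o],period=2*np.pi);F=np.sum((f-f.mean())*np.exp(-10j*ag))
    ph=(-np.degrees(np.angle(F))/10)%36
    return x,y,rad,ph,abs(F)*2/360,st[k,4]
STUDS={}
if __name__=='__main__':
    g=[float(v) for v in sys.argv[1:3]]
    im,c,s=snap('wrist',sys.argv[3]);print(s['eef_pos'].round(1),s['tcp_rot'][2].round(4))
    x,y,rad,ph,amp,ar=meas(im,c,g);print('gear xy %.1f %.1f rad %.1f phase %.1f amp %.1f area %d'%(x,y,rad,ph,amp,ar))
E
python3 - <<'E'
from gear import *
A=cv2.imread('pics/gA.png');B=cv2.imread('pics/gB.png');cA=pickle.load(open('gA.pkl','rb'));cB=pickle.load(open('gB.pkl','rb'))
print(np.round(meas(A,cA,(640,-279)),1),np.round(meas(B,cB,(484,-267)),1),np.round(meas(A,cA,(568,-262)),1),np.round(meas(B,cB,(410,-279)),1))
c=(cA[0],)+cam('wrist')[1:]
# studs from w3 taken at eef 615.27,3.21,256.56
s=dict(eef_pos=np.array([615.27,3.21,256.56]),tcp_rot=np.array([3.141,-.001,.004]));c=cam('wrist',s)
S=[]
for u,v in((347,143),(88,306),(503,390),(257,528)):
    q=onz(c,(u/2.8+169.7,v/2.8+94.7),167);S.append(q[:2])
S=np.array(S);C=S.mean(0);print(S.round(1),C.round(1))
an=np.degrees(np.arctan2(*(S-C).T[::-1]));print(an,np.hypot(*(S-C).T))
al=(an-[0,90,-90,180]);al=((al+180)%360-180).mean();print('al',al)
print('stone end y',onz(cA,(80+156,270),147).round(1))
for k in range(4):
    phi=al+90*k;ds=((8.8-phi+15)%30)-15;dp=-1.2*ds+18;tgt=(phi+180+dp)%36
    print(k,(616+55*np.cos(np.radians(phi))).round(1),(5+55*np.sin(np.radians(phi))).round(1),'phi',round(phi,1),'planet phase',round(tgt,1))
E
```

```text
[ 641.1 -279.3   31.    22.2    5.  3331. ] [ 484.7 -270.9   29.9   31.1    5.1 3222. ] [ 5.674e+02 -2.647e+02  3.470e+01  3.160e+01  1.800e+00  3.319e+03] [ 4.084e+02 -2.808e+02  3.460e+01  1.010e+01  1.700e+00  3.271e+03]
[[668.9  -5.6]
 [628.4  58.3]
 [605.9 -46.9]
 [564.7  17.2]] [617.    5.8]
[ -12.29966986   77.73728878 -101.87273958  167.68416655] [53.15684019 53.74453323 53.76111371 53.52276299]
al -12.187738528613167
stone end y [ 554.9 -236.3  147. ]
0 669.8 -6.6 phi -12.2 planet phase 16.6
1 627.6 58.8 phi 77.8 planet phase 34.6
2 562.2 16.6 phi 167.8 planet phase 16.6
3 604.4 -48.8 phi 257.8 planet phase 34.6
```

```bash
python3 -m jog '[[[0,0,0],[0.02,0,0],0.4],[[0,0,0],[0.0185,0,0.02],0.4],[[0,0,0],[0,0,0.02],0.4],[[0,0,0],[0,0,0],0.4],[[0,0,0],[0,0,0],0.4]]' 40
```

```text
clock: 11.4
eef_pos: [485.0, -270.4, 216.1]
tcp_rot: [-3.141, 0.001, 0.003]
contact_force: [0.1, -0.8, 0.9]
opening: 0.699
grasp_force: 0.0
```

```bash
python3 -m jog '[[[0,0,0],[0,0,0.02],0.4],[[0,0,0],[0,0,0.021],0.4],[[0,0,0],[0,0,0],-0.7],[[0,0,0],[0,0,0],-0.7],[[0,0,0],[0,0,0],-0.7],[[0,0,0],[0,0,0],-0.7],[[0,0,0],[0,0,0],-0.7],[[0,0,0],[0,0,0],-0.7]]' 40; python3 -m jog '[[[0,0,0],[0,0,-0.02],-0.7],[[0,0,0],[0,0,-0.03],-0.7],[[0,0,0],[0,0,-0.04],-0.7],[[0,0,0],[0.01,-0.036,0],-0.7],[[0,0,0],[0.01,-0.036,0],-0.7],[[0,0,0],[0.01,-0.036,0],-0.7],[[0,0,0],[0.01,-0.036,0],-0.7],[[0,0,0],[0.01,-0.036,0],-0.7],[[0,0,0],[0.01,-0.036,0],-0.7],[[0,0,0],[0.01,-0.036,0],-0.7],[[0,0,0],[0.007,-0.035,0],-0.7],[[0,0,0],[0,0,0],-0.7]]'; python3 -m jog '[[[0,0,0.127],[0,0,0],-0.7],[[0,0,0.126],[0,0,0],-0.7],[[0,0,0],[0,0,0],-0.7],[[0,0,0],[0,0,0],-0.7]]'
```

```text
clock: 12.2
eef_pos: [485.1, -271.2, 176.6]
tcp_rot: [3.141, -0.002, 0.002]
contact_force: [-1.3, 0.4, 6.3]
opening: 0.339
grasp_force: 40.4
clock: 13.4
eef_pos: [561.3, 19.9, 265.3]
tcp_rot: [-3.14, -0.0, 0.005]
contact_force: [-0.5, -1.3, -3.2]
opening: 0.337
grasp_force: 40.5
clock: 13.8
eef_pos: [560.6, 15.9, 265.3]
tcp_rot: [3.141, 0.0, -0.248]
contact_force: [-0.7, 0.6, -3.1]
opening: 0.338
grasp_force: 40.5
```

```bash
python3 -m jog '[[[0,0,0],[0.0014,-0.001,0.02],-0.7],[[0,0,0],[0,0,0.023],-0.7],[[0,0,0],[0,0,0],-0.7],[[0,0,0],[0,0,0],-0.7]]'; python3 -m jog '[[[0,0,0],[0,0,0.007],-0.7],[[0,0,0],[0,0,0.007],-0.7],[[0,0,0],[0,0,0],-0.7]]'
```

```text
clock: 14.2
eef_pos: [562.3, 16.7, 222.4]
tcp_rot: [3.141, 0.001, -0.25]
contact_force: [-0.7, 0.3, -2.6]
opening: 0.335
grasp_force: 40.5
clock: 14.5
eef_pos: [562.0, 17.0, 207.7]
tcp_rot: [3.141, 0.001, -0.251]
contact_force: [-0.7, -0.3, -2.3]
opening: 0.334
grasp_force: 40.5
```

```bash
python3 -m jog '[[[0,0,0],[0,0,0.004],-0.7],[[0,0,0],[0,0,0.004],-0.7],[[0,0,0],[0,0,0],-0.7]]'; python3 -m jog '[[[0,0,0],[0,0,0.004],-0.7],[[0,0,0],[0,0,0],-0.7],[[0,0,0],[0,0,0],-0.7]]'
```

```text
clock: 14.8
eef_pos: [562.2, 17.0, 199.7]
tcp_rot: [3.141, 0.001, -0.251]
contact_force: [-0.9, 0.3, -3.2]
opening: 0.335
grasp_force: 40.5
clock: 15.1
eef_pos: [562.3, 17.0, 196.1]
tcp_rot: [3.142, 0.0, -0.251]
contact_force: [-0.8, 1.2, -3.0]
opening: 0.334
grasp_force: 40.5
```

```bash
python3 -m jog '[[[0,0,0],[0,0,0.002],-0.7],[[0,0,0],[0,0,0],-0.7],[[0,0,0],[0,0,0],0.1],[[0,0,0],[0,0,0],0.1],[[0,0,0],[0,0,0],0.1],[[0,0,0],[0,0,0],0.1],[[0,0,0],[0,0,-0.03],0.1],[[0,0,-0.125],[0,0,-0.03],0.1],[[0,0,-0.126],[0,0,0],0.3]]'; python3 -m jog '[[[0,0,0],[-0.024,0.037,0],0.3],[[0,0,0],[-0.024,0.037,0],0.3],[[0,0,0],[-0.024,0.037,0],0.3],[[0,0,0],[-0.024,0.037,0],0.3],[[0,0,0],[-0.024,0.037,0],0.3],[[0,0,0],[-0.024,0.037,0],0.3],[[0,0,0],[-0.024,0.037,0],0.3],[[0,0,0],[-0.024,0.037,0],0.3],[[0,0,0],[0,0,0],0.3],[[0,0,0],[0,0,0],0.3]]'; python3 gear.py 410 -280 g4
```

```text
clock: 16.0
eef_pos: [564.7, 16.9, 258.3]
tcp_rot: [-3.142, -0.006, 0.005]
contact_force: [0.2, -0.1, -0.8]
opening: 0.647
grasp_force: 0.0
clock: 17.0
eef_pos: [369.8, -279.8, 254.4]
tcp_rot: [-3.142, -0.0, -0.003]
contact_force: [1.1, -0.2, -0.5]
opening: 0.651
grasp_force: 0.0
[ 369.8 -279.8  254.4] -0.0031
gear xy 410.3 -281.0 rad 29.9 phase 10.7 amp 5.1 area 3302
```

```bash
python3 -m jog '[[[0,0,0],[0.02,0.001,0],0.3],[[0,0,0],[0.0205,0,0.02],0.3],[[0,0,0],[0,0,0.03],0.3],[[0,0,0],[0,0,0.028],0.3],[[0,0,0],[0,0,0],0.3],[[0,0,0],[0,0,0],-0.7],[[0,0,0],[0,0,0],-0.7],[[0,0,0],[0,0,0],-0.7],[[0,0,0],[0,0,0],-0.7],[[0,0,0],[0,0,0],-0.7]]' 40; python3 -m jog '[[[0,0,0],[0,0,-0.03],-0.7],[[0,0,0],[0,0,-0.03],-0.7],[[0,0,0],[0,0,-0.03],-0.7],[[0,0,0],[0.035,-0.035,0],-0.7],[[0,0,0],[0.035,-0.035,0],-0.7],[[0,0,0],[0.035,-0.035,0],-0.7],[[0,0,0],[0.035,-0.035,0],-0.7],[[0,0,0],[0.035,-0.035,0],-0.7],[[0,0,0],[0.035,-0.035,0],-0.7],[[0,0,0],[0.035,-0.035,0],-0.7],[[0,0,0],[0.015,-0.03,0],-0.7],[[0,0,-0.103],[0,0,0],-0.7]]'; python3 -m jog '[[[0,0,0],[0,0,0],-0.7],[[0,0,0],[0,0,0],-0.7]]'
```

```text
clock: 18.05
eef_pos: [411.9, -280.2, 177.9]
tcp_rot: [3.141, -0.003, -0.001]
contact_force: [1.1, 4.6, 7.6]
opening: 0.335
grasp_force: 40.1
clock: 19.25
eef_pos: [672.7, -1.2, 266.2]
tcp_rot: [-3.14, -0.001, 0.106]
contact_force: [-0.8, -0.5, -1.8]
opening: 0.332
grasp_force: 40.5
clock: 19.45
eef_pos: [670.5, -5.5, 266.3]
tcp_rot: [3.141, 0.0, 0.1]
contact_force: [-0.9, 0.4, -1.9]
opening: 0.334
grasp_force: 40.6
```

```bash
python3 -m jog '[[[0,0,0],[0.0005,0.001,0.02],-0.7],[[0,0,0],[0,0,0.023],-0.7],[[0,0,0],[0,0,0],-0.7],[[0,0,0],[0,0,0.007],-0.7],[[0,0,0],[0,0,0.006],-0.7],[[0,0,0],[0,0,0],-0.7]]'; python3 -m jog '[[[0,0,0],[0,0,0.004],-0.7],[[0,0,0],[0,0,0.003],-0.7],[[0,0,0],[0,0,0],-0.7]]';python3 -m jog '[[[0,0,0],[0,0,0.003],-0.7],[[0,0,0],[0,0,0.002],-0.7],[[0,0,0],[0,0,0],-0.7]]'
```

```text
clock: 20.05
eef_pos: [671.4, -6.2, 210.2]
tcp_rot: [-3.142, 0.0, 0.102]
contact_force: [-0.4, 0.7, -2.8]
opening: 0.335
grasp_force: 40.5
clock: 20.35
eef_pos: [671.4, -6.0, 202.9]
tcp_rot: [3.142, 0.0, 0.103]
contact_force: [-0.2, -0.3, -2.6]
opening: 0.336
grasp_force: 40.5
clock: 20.65
eef_pos: [671.4, -6.0, 197.9]
tcp_rot: [-3.142, 0.0, 0.103]
contact_force: [-0.2, 0.7, -3.3]
opening: 0.339
grasp_force: 40.5
```

```bash
python3 -m jog '[[[0,0,0],[0,0,0.002],-0.7],[[0,0,0],[0,0,0],-0.7],[[0,0,0],[0,0,0],0.1],[[0,0,0],[0,0,0],0.1],[[0,0,0],[0,0,0],0.1],[[0,0,0],[0,0,0],0.1],[[0,0,0],[0,0,-0.03],0.1],[[0,0,0.103],[0,0,-0.03],0.1]]'; python3 -m jog '[[[0,0,0],[-0.0205,0.037,0],0.1],[[0,0,0],[-0.0205,0.037,0],0.1],[[0,0,0],[-0.0205,0.037,0],0.1],[[0,0,0],[-0.0205,0.037,0],0.1],[[0,0,0],[-0.0205,0.037,0],0.1],[[0,0,0],[-0.0205,0.037,0],0.1],[[0,0,0],[-0.0205,0.037,0],0.1],[[0,0,0],[0,0,0],0.1],[[0,0,0],[0,0,0],0.1]]'; python3 gear.py 568 -263 g2
```

```text
clock: 21.45
eef_pos: [670.9, -6.0, 256.1]
tcp_rot: [-3.142, 0.002, -0.001]
contact_force: [0.4, -0.5, 0.2]
opening: 0.553
grasp_force: 0.0
clock: 22.35
eef_pos: [527.7, -265.7, 256.5]
tcp_rot: [-3.141, -0.0, -0.002]
contact_force: [0.4, 0.7, -0.0]
opening: 0.552
grasp_force: 0.0
[ 527.7 -265.7  256.5] -0.0025
gear xy 569.2 -265.1 rad 30.0 phase 32.3 amp 5.0 area 3274
```

View pics/g2.png

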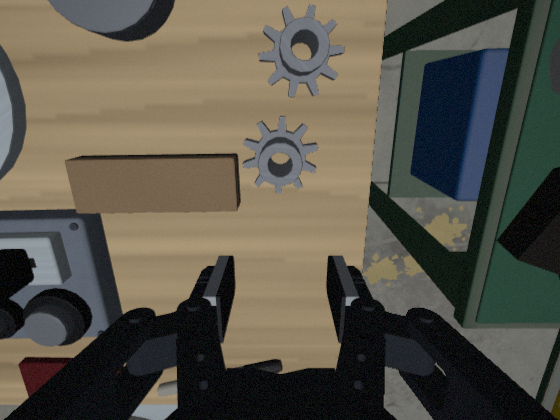

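Gear at (280,155) by the oilstone end at (238,180), untouched; the fourth gear at (302,50), fingers clear.

```bash
python3 -m jog '[[[0,0,0],[0.02,-0.0005,0],0.1],[[0,0,0],[0.0215,0,0.02],0.1],[[0,0,0],[0,0,0.03],0.1],[[0,0,0],[0,0,0.028],0.1],[[0,0,0],[0,0,0],0.1],[[0,0,0],[0,0,0],-0.7],[[0,0,0],[0,0,0],-0.7],[[0,0,0],[0,0,0],-0.7],[[0,0,0],[0,0,0],-0.7],[[0,0,0],[0,0,0],-0.7]]' 40; python3 -m jog '[[[0,0,0],[0,0,-0.03],-0.7],[[0,0,0],[0,0,-0.03],-0.7],[[0,0,0],[0,0,-0.03],-0.7],[[0,0,0],[0.006,-0.036,0],-0.7],[[0,0,0],[0.006,-0.036,0],-0.7],[[0,0,0],[0.006,-0.036,0],-0.7],[[0,0,0],[0.006,-0.036,0],-0.7],[[0,0,0],[0.006,-0.036,0],-0.7],[[0,0,0],[0.005,-0.037,0],-0.7],[[0,0,-0.04],[0,0,0],-0.7],[[0,0,0],[0,0,0],-0.7],[[0,0,0],[0,0,0],-0.7]]'
```

```text
clock: 23.4
eef_pos: [569.9, -264.7, 179.3]
tcp_rot: [3.141, -0.001, -0.0]
contact_force: [0.3, 0.9, 2.4]
opening: 0.325
grasp_force: 40.1
clock: 24.6
eef_pos: [604.4, -47.8, 268.3]
tcp_rot: [3.141, 0.0, 0.039]
contact_force: [0.1, -0.6, -4.2]
opening: 0.323
grasp_force: 40.7
```

```bash
python3 -m jog '[[[0,0,0],[0.0005,0.001,0.02],-0.7],[[0,0,0],[0,0,0.023],-0.7],[[0,0,0],[0,0,0],-0.7],[[0,0,0],[0,0,0.007],-0.7],[[0,0,0],[0,0,0.006],-0.7],[[0,0,0],[0,0,0],-0.7]]'; python3 -m jog '[[[0,0,0],[0,0,0.004],-0.7],[[0,0,0],[0,0,0.003],-0.7],[[0,0,0],[0,0,0],-0.7]]';python3 -m jog '[[[0,0,0],[0,0,0.003],-0.7],[[0,0,0],[0,0,0.003],-0.7],[[0,0,0],[0,0,0],-0.7]]'
```

```text
clock: 25.2
eef_pos: [604.8, -48.5, 212.1]
tcp_rot: [-3.141, 0.0, 0.039]
contact_force: [-0.6, 0.2, -3.4]
opening: 0.325
grasp_force: 40.6
clock: 25.5
eef_pos: [604.9, -48.5, 204.9]
tcp_rot: [3.142, 0.0, 0.04]
contact_force: [-2.0, 1.5, -4.0]
opening: 0.325
grasp_force: 40.6
clock: 25.8
eef_pos: [604.9, -48.5, 198.8]
tcp_rot: [-3.142, 0.001, 0.04]
contact_force: [-1.9, 1.1, -3.5]
opening: 0.325
grasp_force: 40.6
```

Release and go to the last gear.

```bash
python3 -m jog '[[[0,0,0],[0,0,0.001],-0.7],[[0,0,0],[0,0,0],-0.7],[[0,0,0],[0,0,0],0.1],[[0,0,0],[0,0,0],0.1],[[0,0,0],[0,0,0],0.1],[[0,0,0],[0,0,0],0.1],[[0,0,0],[0,0,-0.03],0.1],[[0,0,0.04],[0,0,-0.03],0.1]]'; python3 -m jog '[[[0,0,0],[-0.001,0.038,0],0.1],[[0,0,0],[-0.001,0.038,0],0.1],[[0,0,0],[-0.001,0.038,0],0.1],[[0,0,0],[-0.001,0.038,0],0.1],[[0,0,0],[0,0.038,0],0.1],[[0,0,0],[0,0.038,0],0.1],[[0,0,0],[0,0,0],0.1],[[0,0,0],[0,0,0],0.1]]'; python3 gear.py 641 -279 g1
```

```text
clock: 26.6
eef_pos: [604.6, -48.5, 258.3]
tcp_rot: [-3.141, 0.002, -0.0]
contact_force: [0.5, -0.3, 0.8]
opening: 0.55
grasp_force: 0.0
clock: 27.4
eef_pos: [600.8, -277.2, 258.1]
tcp_rot: [-3.141, 0.0, -0.002]
contact_force: [-0.8, -0.6, 0.0]
opening: 0.547
grasp_force: 0.0
[ 600.8 -277.2  258.1] -0.002
gear xy 640.4 -280.0 rad 30.0 phase 22.5 amp 5.1 area 3285
```

```bash
python3 -m jog '[[[0,0,0],[0.02,0.0025,0],0.1],[[0,0,0],[0.02,0,0.02],0.1],[[0,0,0],[0,0,0.03],0.1],[[0,0,0],[0,0,0.03],0.1],[[0,0,0],[0,0,0],0.1],[[0,0,0],[0,0,0],-0.7],[[0,0,0],[0,0,0],-0.7],[[0,0,0],[0,0,0],-0.7],[[0,0,0],[0,0,0],-0.7],[[0,0,0],[0,0,0],-0.7]]' 40; python3 -m jog '[[[0,0,0],[0,0,-0.03],-0.7],[[0,0,0],[0,0,-0.03],-0.7],[[0,0,0],[0,0,-0.03],-0.7],[[0,0,0],[-0.0015,-0.038,0],-0.7],[[0,0,0],[-0.0015,-0.038,0],-0.7],[[0,0,0],[-0.0015,-0.038,0],-0.7],[[0,0,0],[-0.0015,-0.038,0],-0.7],[[0,0,0],[-0.0015,-0.038,0],-0.7],[[0,0,0],[-0.0015,-0.038,0],-0.7],[[0,0,0],[-0.0015,-0.038,0],-0.7],[[0,0,0],[-0.0015,-0.038,0],-0.7],[[0,0,0],[-0.001,-0.034,0],-0.7]]'; python3 -m jog '[[[0,0,-0.105],[0,0,0],-0.7],[[0,0,-0.106],[0,0,0],-0.7],[[0,0,0],[0,0,0],-0.7],[[0,0,0],[0,0,0],-0.7]]'
```

```text
clock: 28.45
eef_pos: [641.5, -279.2, 179.6]
tcp_rot: [3.141, -0.002, -0.0]
contact_force: [-0.6, 0.3, 3.9]
opening: 0.325
grasp_force: 40.5
clock: 29.65
eef_pos: [627.7, 60.7, 268.5]
tcp_rot: [-3.141, -0.0, -0.0]
contact_force: [0.8, -0.1, -2.5]
opening: 0.328
grasp_force: 40.4
clock: 30.05
eef_pos: [628.0, 58.9, 268.3]
tcp_rot: [-3.142, 0.0, 0.208]
contact_force: [-0.0, 0.2, -2.6]
opening: 0.325
grasp_force: 40.5
```

```bash
python3 -m jog '[[[0,0,0],[0.0005,0,0.02],-0.7],[[0,0,0],[0,0,0.023],-0.7],[[0,0,0],[0,0,0],-0.7],[[0,0,0],[0,0,0.007],-0.7],[[0,0,0],[0,0,0.006],-0.7],[[0,0,0],[0,0,0],-0.7]]'; python3 -m jog '[[[0,0,0],[0,0,0.004],-0.7],[[0,0,0],[0,0,0.003],-0.7],[[0,0,0],[0,0,0],-0.7]]';python3 -m jog '[[[0,0,0],[0,0,0.003],-0.7],[[0,0,0],[0,0,0.003],-0.7],[[0,0,0],[0,0,0],-0.7]]'
```

```text
clock: 30.65
eef_pos: [628.5, 59.1, 212.1]
tcp_rot: [-3.142, 0.0, 0.21]
contact_force: [0.2, -0.1, -2.8]
opening: 0.324
grasp_force: 40.5
clock: 30.95
eef_pos: [628.5, 59.1, 205.0]
tcp_rot: [3.142, 0.0, 0.211]
contact_force: [0.8, -0.2, -3.3]
opening: 0.322
grasp_force: 40.5
clock: 31.25
eef_pos: [628.3, 59.1, 198.8]
tcp_rot: [3.142, 0.001, 0.211]
contact_force: [0.0, -0.4, -3.0]
opening: 0.322
grasp_force: 40.5
```

```bash
python3 -m jog '[[[0,0,0],[0,0,0.001],-0.7],[[0,0,0],[0,0,0],-0.7],[[0,0,0],[0,0,0],0.1],[[0,0,0],[0,0,0],0.1],[[0,0,0],[0,0,0],0.1],[[0,0,0],[0,0,0],0.1],[[0,0,0],[0,0,-0.03],0.1],[[0,0,0.105],[0,0,-0.03],0.1],[[0,0,0.106],[0,0,0],0.1],[[0,0,0],[-0.033,0.028,-0.01],0.1],[[0,0,0],[-0.02,0.026,-0.01],0.1],[[0,0,0],[0,0,0],0.1]]'; python3 - <<'E'
from h import *
im,c,s=snap('wrist','w4')
cv2.imwrite('pics/w4v.png',np.hstack([im[:320,60:560],snap('scene','s4')[0][150:470,150:420][:270]]) if 0 else im)
s4=snap('scene','s4')[0];cv2.imwrite('pics/w4v.png',np.vstack([cv2.resize(im[:300],(560,300)),cv2.resize(s4[170:300,150:430],(560,260))]))
for k,(x,y) in enumerate(((669.8,-6.6),(627.6,58.8),(562.2,16.6),(604.4,-48.8))):
    print(k,'hub centre px',proj(c,[x,y,189]).round(),'if high',proj(c,[x,y,203]).round())
E
```

```text
clock: 32.45
eef_pos: [573.9, 2.9, 279.7]
tcp_rot: [3.141, -0.001, -0.002]
contact_force: [-0.5, 0.6, 0.4]
opening: 0.552
grasp_force: 0.0
0 hub centre px [295.  76.] if high [296.  75.]
1 hub centre px [195. 146.] if high [189. 149.]
2 hub centre px [261. 236.] if high [260. 245.]
3 hub centre px [355. 179.] if high [360. 185.]
```

View pics/w4v.png

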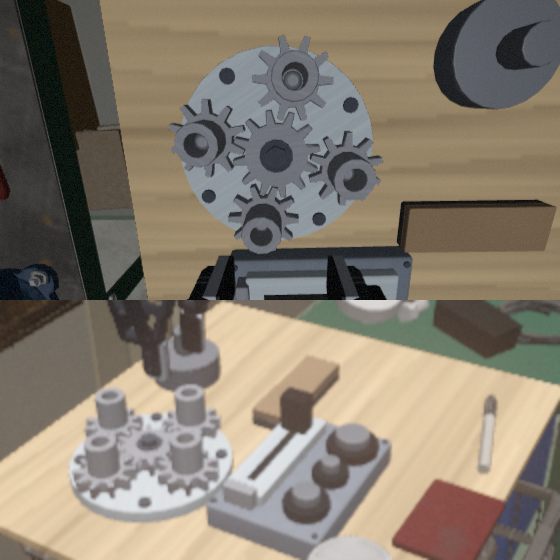

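All four gears mesh around the sun: hubs at (293,76), (201,143), (262,236), (353,175), all level in the scene view. The cover stands at (500,45). Now the lock.

```bash
python3 -m jog '[[[0,0,0],[-0.026,0.025,0],0.1],[[0,0,0],[-0.026,0.025,0],0.1],[[0,0,0],[-0.026,0.0255,0],0.1],[[0,0,0],[0,0,0.02],0.1],[[0,0,0],[0,0,0.02],0.1],[[0,0,0],[0,0,0],0.1]]'
```

```text
clock: 33.15
eef_pos: [496.6, -69.8, 236.0]
tcp_rot: [-3.141, 0.004, -0.0]
contact_force: [-0.1, 0.1, 1.1]
opening: 0.554
grasp_force: 0.0
```

```bash
python3 -m jog '[[[0,0,0],[0,0.002,0.015],0.1],[[0,0,0],[0,0,0.015],0.1],[[0,0,0],[0,0,0],0.1],[[0,0,0],[0,0,0],-0.8],[[0,0,0],[0,0,0],-0.8],[[0,0,0],[0,0,0],-0.8],[[0,0,0],[0,0,0],-0.8],[[0,0,0],[0,0,0],-0.8],[[0,0,0],[0,0,0],-0.8]]' 30; python3 -m jog '[[[0,0,0],[0,-0.01,0],-0.8],[[0,0,0],[0,-0.012,0],-0.8],[[0,0,0],[0,-0.012,0],-0.8],[[0,0,0],[0,-0.012,0],-0.8],[[0,0,0],[0,-0.012,0],-0.8],[[0,0,0],[0,-0.01,0],-0.8],[[0,0,0],[0,-0.006,0],-0.8],[[0,0,0],[0,0,0],-0.8]]'
```

```text
clock: 34.05
eef_pos: [498.4, -72.3, 209.3]
tcp_rot: [3.142, -0.002, -0.0]
contact_force: [-0.1, 1.2, 6.7]
opening: 0.226
grasp_force: 33.1
clock: 34.85
eef_pos: [496.9, 2.2, 209.3]
tcp_rot: [-3.142, 0.001, 0.001]
contact_force: [-6.3, 1.2, 12.3]
opening: 0.229
grasp_force: 33.8
```

```bash
python3 -m jog '[[[0,0,0],[-0.001,-0.003,0],-0.8],[[0,0,0],[0,-0.002,0],-0.8],[[0,0,0],[0,0,0],-0.8]]';python3 -m jog '[[[0,0,0],[0,-0.003,0],-0.8],[[0,0,0],[0,0,0],-0.8],[[0,0,0],[0,0,0],-0.8]]'
```

```text
clock: 35.15
eef_pos: [496.7, 6.7, 209.3]
tcp_rot: [3.141, -0.001, 0.0]
contact_force: [-2.8, 0.2, 8.9]
opening: 0.228
grasp_force: 33.4
clock: 35.45
eef_pos: [496.7, 7.8, 209.3]
tcp_rot: [3.138, -0.001, 0.001]
contact_force: [-2.8, -11.3, 9.6]
opening: 0.228
grasp_force: 33.5
```

```bash
python3 -m jog '[[[0,0,0],[0,0.002,0],-0.8],[[0,0,0],[0,0,0],0.1],[[0,0,0],[0,0,0],0.1],[[0,0,0],[0,0,0],0.1],[[0,0,0],[0,0,-0.03],0.1],[[0,0,0],[0,0,-0.02],0.1],[[0,0,0],[-0.029,0.02,0],-1],[[0,0,0],[-0.0285,0.0205,0],-1],[[0,0,0],[0,0,0],-1],[[0,0,0],[0,0,0],-1],[[0,0,0],[0,0,0],-1],[[0,0,0],[0,0,0],-1]]' 30; python3 -m jog '[[[0,0,0],[0,0,0.02],-1],[[0,0,0],[0,0,0.02],-1],[[0,0,0],[0,0,0],-1],[[0,0,0],[0,0,0],-1]]'; python3 - <<'E'
from h import *
a=snap('wrist','w5')[0];b=snap('scene','s5')[0]
cv2.imwrite('pics/w5v.png',np.vstack([a[140:],cv2.resize(b[170:300,150:430],(560,260))]))
E
```

```text
clock: 36.65
eef_pos: [439.8, -32.5, 258.3]
tcp_rot: [-3.141, -0.0, 0.0]
contact_force: [0.2, -0.6, 0.0]
opening: 0.001
grasp_force: 0.0
clock: 37.05
eef_pos: [439.3, -32.6, 218.3]
tcp_rot: [-3.142, 0.001, 0.0]
contact_force: [0.7, -0.8, -0.9]
opening: -0.003
grasp_force: 0.0
```

View pics/w5v.png

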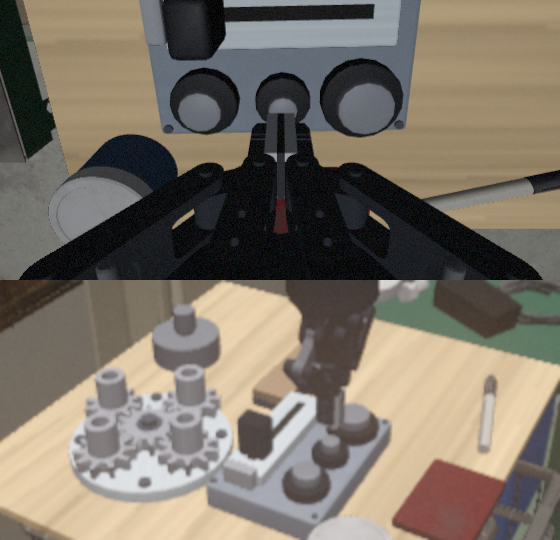

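The lock grip is against the steel block (wrist (195,28)); the cover stands upright at scene (185,340). The closed fingertips point at the small key (283,100).

```bash
python3 -m jog '[[[0,0,0],[0,0.001,0.01],-1],[[0,0,0],[0,0,0.008],-1],[[0,0,0],[0,0,0],-1],[[0,0,0],[0,0,0],-1]]'; python3 -m jog '[[[0,0,0],[0,0,0.003],-1],[[0,0,0],[0,0,0],-1]]'; python3 -m jog '[[[0,0,0],[0,0,0.003],-1],[[0,0,0],[0,0,0],-1]]'
```

```text
clock: 37.55
eef_pos: [438.7, -33.9, 200.1]
tcp_rot: [-3.142, 0.001, -0.0]
contact_force: [-1.4, 0.6, 1.6]
opening: -0.001
grasp_force: 0.6
clock: 37.75
eef_pos: [439.1, -33.9, 197.2]
tcp_rot: [3.142, -0.0, -0.0]
contact_force: [-1.1, -0.3, 3.0]
opening: 0.002
grasp_force: 1.5
clock: 37.95
eef_pos: [439.1, -33.9, 194.3]
tcp_rot: [3.142, -0.0, -0.0]
contact_force: [-1.2, -0.2, 4.7]
opening: -0.0
grasp_force: 2.3
```

```bash
python3 -m jog '[[[0,0,0],[0,0,0.002],-1],[[0,0,0],[0,0,0],-1]]'; python3 -m jog '[[[0,0,0],[0,0,0.001],-1],[[0,0,0],[0,0,0],-1]]'
```

```text
clock: 38.15
eef_pos: [439.3, -33.9, 193.7]
tcp_rot: [3.142, -0.0, -0.0]
contact_force: [-7.7, 0.7, 21.9]
opening: -0.001
grasp_force: 11.3
clock: 38.35
eef_pos: [439.3, -33.9, 193.5]
tcp_rot: [3.142, -0.0, -0.0]
contact_force: [-11.7, -0.0, 33.4]
opening: 0.002
grasp_force: 17.1
```

```bash
python3 -m jog '[[[0,0,0],[0,0,-0.015],-1],[[0,0,0],[0,0,-0.015],-1],[[0,0,0],[0,-0.024,0],-1],[[0,0,0],[0,-0.024,0],-1],[[0,0,0],[0,0,0.01],-1],[[0,0,0],[0,0,0.008],-1],[[0,0,0],[0,0,0],-1]]'; python3 -m jog '[[[0,0,0],[0,0,0.004],-1],[[0,0,0],[0,0,0.004],-1],[[0,0,0],[0,0,0],-1]]'; python3 -m jog '[[[0,0,0],[0,0,0.002],-1],[[0,0,0],[0,0,0],-1],[[0,0,0],[0,0,0],-1]]'
```

```text
clock: 39.05
eef_pos: [438.1, 13.7, 201.8]
tcp_rot: [3.141, 0.003, -0.0]
contact_force: [0.8, 0.0, -0.2]
opening: 0.003
grasp_force: 0.0
clock: 39.35
eef_pos: [439.0, 13.6, 195.0]
tcp_rot: [3.141, 0.0, -0.001]
contact_force: [-1.7, -1.4, 5.0]
opening: -0.001
grasp_force: 2.1
clock: 39.65
eef_pos: [439.1, 13.7, 193.9]
tcp_rot: [3.141, -0.0, -0.0]
contact_force: [-3.5, -4.1, 11.1]
opening: 0.001
grasp_force: 5.5
```

Medium is down on its stop. Now the large one (y −82).

```bash
python3 -m jog '[[[0,0,0],[0,0,-0.015],-1],[[0,0,0],[0,0,-0.015],-1],[[0,0,0],[0,0.032,0],-1],[[0,0,0],[0,0.032,0],-1],[[0,0,0],[0,0.031,0],-1],[[0,0,0],[0,0,0.01],-1],[[0,0,0],[0,0,0.01],-1],[[0,0,0],[0,0,0],-1]]'; python3 -m jog '[[[0,0,0],[0,0,0.004],-1],[[0,0,0],[0,0,0.004],-1],[[0,0,0],[0,0,0],-1]]'; python3 -m jog '[[[0,0,0],[0,0,0.002],-1],[[0,0,0],[0,0,0],-1],[[0,0,0],[0,0,0],-1]]'
```

```text
clock: 40.45
eef_pos: [437.9, -80.1, 201.7]
tcp_rot: [-3.141, 0.003, -0.0]
contact_force: [-0.1, 0.5, -0.7]
opening: 0.002
grasp_force: 0.0
clock: 40.75
eef_pos: [439.0, -80.1, 195.1]
tcp_rot: [-3.141, 0.0, 0.001]
contact_force: [-2.1, 2.1, 3.8]
opening: -0.0
grasp_force: 2.1
clock: 41.05
eef_pos: [439.1, -80.3, 193.9]
tcp_rot: [-3.141, -0.0, -0.0]
contact_force: [-3.3, 4.1, 11.2]
opening: 0.0
grasp_force: 5.4
```

Lift, move clear, and check everything.

```bash
python3 -m jog '[[[0,0,0],[0,0,-0.02],-1],[[0,0,0],[0,0,-0.04],-1],[[0,0,0],[-0.01,0.04,-0.03],-1],[[0,0,0],[-0.01,0.045,0],-1],[[0,0,0],[-0.01,0.045,0],-1],[[0,0,0],[-0.01,0.045,0],-1],[[0,0,0],[-0.01,0.045,0],-1],[[0,0,0],[-0.01,0.045,0],-1],[[0,0,0],[0,0.045,0],-1],[[0,0,0],[0,0.045,0],-1],[[0,0,0],[0,0,0],-1],[[0,0,0],[0,0,0],-1]]'; python3 - <<'E'
from h import *
a=snap('top','t6')[0];b=snap('scene','s6')[0]
cv2.imwrite('pics/v6.png',np.vstack([cv2.resize(a[95:225,150:410],(560,280)),cv2.resize(b[170:310,150:430],(560,280))]))
E
```

```text
clock: 42.25
eef_pos: [378.8, -435.6, 282.1]
tcp_rot: [-3.141, 0.001, -0.002]
contact_force: [-0.7, 0.4, -0.4]
opening: 0.002
grasp_force: 0.0
```

View pics/v6.png

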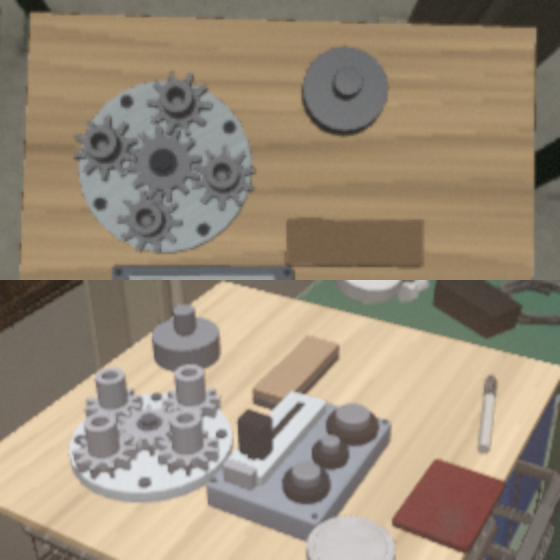

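The gears are seated (top-view hubs at (178,98), (102,145), (222,173), (149,217)) and the cover is upright at (345,90). The lock is home, the keys are up, the oilstone is in place, and the arm is clear.

```bash
python3 -c "
from rig import r
print(r.sign_off())"
```

```text
the job is handed in; nothing more can be done
None
```

I handed the job in at about 42 s. The last pictures show all four gears meshed and down, the cover upright on the board, the lock home, the keys released after being pressed small to large, and the oilstone in place; sign-off gave no verdict.

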